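# Stand up the fallen bottle and hold the bottle board out at its mark

### The job

One of the three bottles on the board on top of the degasser has fallen over: stand it upright again on the board between its two neighbours and let go of it. Then slide the board outward, gently and with all three bottles still standing on it, until the line scribed across the board lies along the degasser's front top edge. Finish while still holding the board there, level, because out there it would tip over and I am going to fit its support bracket underneath; leave the other two bottles at their places on the board, and the vial tray, the beaker and the spanner where they are.

Things in the scene. Friction and masses are not known exactly. Their poses are not given: they have to be found in the camera images.
- front_edge (a point): middle of the front top edge of the degasser, a white box-shaped instrument fixed on the bench, 345 mm wide, 435 mm deep, its flat top 80 mm above the bench. Axes of the degasser: x runs along the front edge, y points from the front towards its back, so outward (the way the board is slid) is -y; z up. The edge reaches 172 mm either side of this point.
- degasser: the same degasser; origin at bench level straight below point front_edge, same axes
- board: grey plastic board lying loose on the degasser, outer end sticking out over its front edge: 450 mm long (y; outer end at y = -225 mm), 110 wide (x), 10 thick, a bead 5 mm wide and high along both long sides (lane between them 100 mm wide). Origin: centre of its underside, z up. About 0.45 kg; only weight and friction keep it, it can turn and tip
- board_knob (a point): centre of the head of the black knob fixed upright on the board 25 mm from its outer end: head 30 mm in diameter and 24 mm high, on a 22 mm stem; this point lies 28 mm above the board's upper face
- board_line (a point): middle of the dark scribed line, 3 mm wide, that runs straight across the board's upper face (and over beads and sides) 270 mm from the outer end; on the upper face, axes as the board's. The balance point of the board with its bottles lies 20 to 65 mm outward of it: at the mark the outer end falls unless held (a few newtons at the knob)
- line_left (a point): end of the scribed line at the board's +x side, 55 mm from its middle
- line_right (a point): end of the scribed line at the board's -x side, 55 mm from its middle
- bottle_fallen_mid (a point): half-way point (52.5 mm from the base) on the axis of the bottle that lies on its side along the board, cap towards the board's outer end. Closed amber glass bottle: body 56 mm in diameter from the base to 62 mm up, shoulder narrowing above it, grey cap 38 mm in diameter, total height 105 mm, 0.13 kg. Its z axis points from base to cap
- bottle_fallen: the same bottle; origin at the centre of its base, z towards the cap
- bottle_outer_mid (a point): half-way point (52.5 mm up) of the standing neighbour nearest the board's outer end, the same kind of bottle; it stands about 130 mm outward of the board's centre
- bottle_inner_mid (a point): half-way point (52.5 mm up) of the standing neighbour at the board's inner end, the same kind of bottle; it stands about 160 mm inward of the board's centre
- vial_tray: bystander: low white tray of vials, 85 x 125 x 36 mm, standing on the back of the degasser's top; origin at the centre of its underside
- beaker: bystander: glass beaker, 68 mm in diameter, 90 mm high, on the bench; origin at the centre of its underside
- spanner: bystander: small steel spanner, 130 mm long, lying flat on the bench

How it is judged:
By the outcome, as a careful person would: the job done as asked, in the order asked, and still so for the second after the job is handed in, while the arm keeps its last pose, push and grip.
It also fails if it takes over 58 s, if anything falls off the work surface, if the arm or the gripper's body presses on something with over 40 N, if the wrist force passes 120 N, or if a joint passes its speed limit or range.

### The arm

A 6-joint arm with a two-finger parallel gripper is mounted at the origin on the work surface. World frame = base frame: x ahead of the robot, y to its left, z up, the work surface at z = 0. Lengths are in m, angles in rad, forces in N, time in s.
With the tool pointing down it reaches from about 0.275 to 0.875 m from the base axis. Payload 12.5 kg.
Tool frame: the origin (TCP) lies at the very end of the fingers, on their centre line; the grasp point (between the pads) lies 19 mm behind it; x points along the fingers, y is the direction in which the jaws open and shut, and the axes are right-handed (so a half turn about x gives the same grasp; the last joint's range is limited). The gripper opens to 85 mm and grips with 20 to 120 N. Pads are 22 mm wide; open, the fingers measure 114 mm over their backs; the gripper's body (76 mm by 85 mm) begins 54 mm behind the grasp point. The pads swing forward as they close: fully open they stand 13 mm farther back than shut.
Start: joints at [1.096, 0.351, 1.652, -0, 1.139, -0.085], TCP at [0.209, 0.509, 0.231] pointing down, gripper open.
Joint ranges: [-2.75, 2.75], [-0.79, 2.1], [0.01, 2.65], [-1.57, 4.71], [0.07, 3.14], [-2.87, 2.87]. Speed limits (rad/s): [2.22, 2.22, 2.79, 3.14, 3.14, 3.14].

### API

Orientations are given as a 3x3 rotation matrix whose columns are the frame's x, y, z axes.
In Python, from bench import manip gives the robot as it stands. Calls block until the motion is done:
- manip.move_ptp(position, orientation): joint-space move of the TCP to a pose.
- manip.move_l(position, attitude=None, max_speed=0.15): straight line of the TCP; attitude=None keeps the orientation; max_speed is the mean speed in m/s.
- manip.move_j(angles): joint-space move.
- manip.set_gripper(opening, effort=None): opening from 0.0 (shut) to 1.0 (fully open); effort is the grip in N (None keeps the last); returns when the fingers have stopped.
- manip.dwell(seconds).
- manip.inverse_kinematics(position, orientation): joint angles nearest the present ones, or None.
- manip.grab_frame(name): name is "scene" or "top" or "wrist"; returns (picture, depth): 420x560x3 uint8, red, green, blue; 420x560 float32, m along the optical axis (not along the pixel's ray), 0 where there is no reading.
- manip.get_calibration(name): a dict with "camera_matrix" (3x3 intrinsics, pixels), "R" (3x3) and "t" (3): a world point X has camera coordinates R X + t. Camera axes: x right, y down, z forward; pixel columns grow to the right and rows downward; lengths in m; the calibration is good to about 2 mm. A picture is of the moment at which its call begins: read the wrist's pose just before it. get_calibration takes no time and is no camera call; for the wrist camera it gives the pose at the moment of the call.
A pose or a line that the arm cannot do raises manip.Unreachable and nothing moves.
- manip.sign_off(): hands the job in, once; it reports no verdict.
Trained networks look in the newest picture that a camera, given by its name, has taken for a name from the list of things; names that differ only in an ending like _2 or _b are one class to them, and where a whole thing is asked for, a point or a joint stands for the part that bears it (a point fixed in the world has none). Each returns a list of dicts, best first, with "confidence" (0 to 1); they miss things now and then, are a little off and sometimes report something else, mostly with a low value. They report only what shows in the picture. A call takes as long as a camera call.
- manip.look_for(camera, name): "at" ([x, y, z] in m, in world coordinates, good to about 4 mm: the middle of the surface that is visible of it).
Readings, each from a call of its own:
- manip.current_time(): time.
- manip.current_qpos(): joint angles.
- manip.current_joint_vel(): joint speeds.
- manip.current_joint_torque(): joint torques, N m.
- manip.current_ee_pos(): TCP position.
- manip.current_tcp_rot(): TCP orientation.
- manip.current_force(): force on the tool from outside, world axes, zero at the start.
- manip.current_ft_torque(): the same for the moment, N m.
- manip.current_grip_width(): opening from 0.0 (shut) to 1.0 (fully open).
Only numpy, scipy, OpenCV 4.12 (cv2) and the standard library are available. Lean on these libraries where they do the work, as an engineer would, in place of code of your own. Each camera call takes 0.05 s, during which the arm holds its last target.

## Working session

There is one attempt and no reset: what is moved stays moved. The work goes in short steps, each a Python script; the robot and the scene stay as the last script left them, time stands still between calls to the robot, and variables do not carry over. Pictures are saved under pics/ and viewed, and the job is handed in when it is done.

```bash
mkdir -p pics; ls
cat > h.py <<'E'
from bench import manip
import numpy as np, cv2
def save(cam,name):
    im,d=manip.grab_frame(cam); cv2.imwrite('pics/'+name,im[:,:,::-1]); return im,d
def back(cal,d,u,v):
    K=np.array(cal["camera_matrix"]);R=np.array(cal["R"]);t=np.array(cal["t"])
    z=d[int(round(v)),int(round(u))]
    p=np.linalg.inv(K)@np.array([u,v,1.])*z
    return R.T@(p-t)
E
python3 - <<'E'
from h import *
np.set_printoptions(precision=4,suppress=True)
for c in ["scene","top"]:
    im,d=save(c,c+'0.png'); np.save('pics/'+c+'0.npy',d)
    cal=manip.get_calibration(c); print(c,np.array(cal["camera_matrix"]).tolist(),-np.array(cal["R"]).T@np.array(cal["t"]))
for n in ["front_edge","board","board_knob","board_line","line_left","line_right","bottle_fallen_mid","bottle_fallen","bottle_outer_mid","bottle_inner_mid","vial_tray","beaker","spanner"]:
    for c in ["scene","top"]:
        print(n,c,[(np.round(r["at"],4).tolist(),round(r["confidence"],2)) for r in manip.look_for(c,n)][:3])
print(manip.current_time(),manip.current_force())
E
```

```text
pics
scene [[447.26448509120155, 0.0, 277.52842373254254], [0.0, 447.26448509120155, 201.13067160171192], [0.0, 0.0, 1.0]] [ 1.2069 -0.3817  1.0839]
top [[400.328535383386, 0.0, 281.28245269572903], [0.0, 400.328535383386, 217.60324982890103], [0.0, 0.0, 1.0]] [0.3572 0.0007 1.2999]
front_edge scene [([0.6453, 0.2254, 0.0811], 0.84), ([0.577, -0.4188, 0.0556], 0.61), ([0.5901, 0.1581, 0.0916], 0.21)]
front_edge top [([0.4931, 0.26, 0.0807], 0.66)]
board scene [([0.5918, 0.1539, 0.0912], 0.84)]
board top [([0.5636, 0.1718, 0.0922], 0.64)]
board_knob scene [([0.5937, 0.1583, 0.0918], 0.98)]
board_knob top [([0.5606, 0.1717, 0.0856], 0.56), ([0.5947, -0.432, 0.0493], 0.28)]
board_line scene [([0.5941, 0.1534, 0.0863], 0.6), ([0.6802, 0.4138, 0.1013], 0.48)]
board_line top [([0.5601, 0.1774, 0.0845], 0.58)]
line_left scene [([0.5952, 0.1555, 0.0883], 0.55)]
line_left top [([0.5609, 0.175, 0.0923], 0.75)]
line_right scene [([0.5875, 0.1563, 0.0916], 0.81)]
line_right top [([0.5611, 0.1741, 0.0878], 0.59)]
bottle_fallen_mid scene [([0.5782, 0.2399, 0.1345], 0.95), ([0.5821, 0.3488, 0.154],
[... 284 characters left out ...]
587], 0.61), ([0.5775, 0.24, 0.1339], 0.29)]
bottle_outer_mid top [([0.5529, 0.0667, 0.1612], 0.74)]
bottle_inner_mid scene [([0.5806, 0.349, 0.1551], 0.6)]
bottle_inner_mid top [([0.5631, 0.3558, 0.1615], 0.61)]
vial_tray scene [([0.6777, 0.4154, 0.1014], 0.87)]
vial_tray top [([0.671, 0.4177, 0.0978], 0.93), ([0.5646, 0.2439, 0.1427], 0.35)]
beaker scene [([0.578, -0.4181, 0.0553], 0.84), ([0.589, 0.1515, 0.0867], 0.44)]
beaker top [([0.5912, -0.4321, 0.0499], 0.95), ([0.56, 0.1726, 0.0877], 0.51)]
spanner scene [([0.4545, -0.3797, 0.0069], 0.81)]
spanner top [([0.4576, -0.3754, 0.0096], 0.59), ([0.5649, 0.1706, 0.0898], 0.34), ([0.5629, 0.2417, 0.141], 0.28)]
1.4 [-0.1413  0.2287  0.8637]
```

View pics/scene0.png

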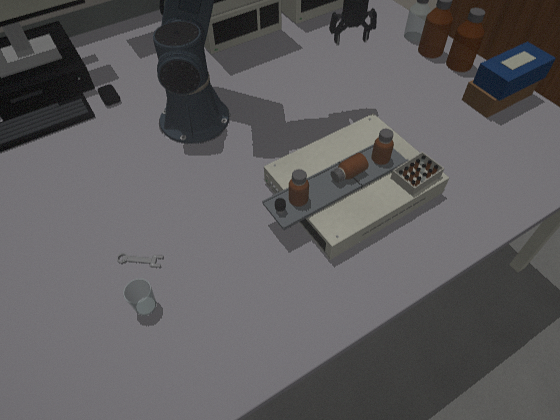

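View pics/top0.png

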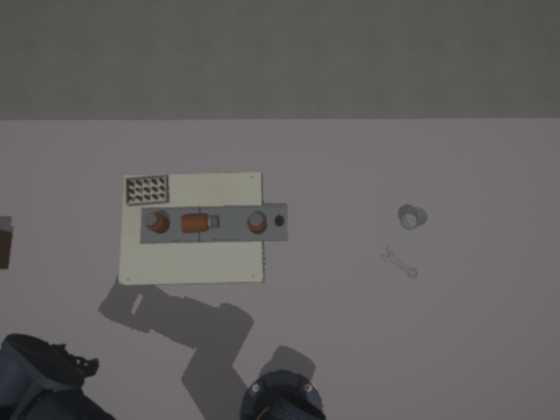

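The fallen bottle (top view, ~195–215, 223) lies between the two standing ones at (157, 222) and (257, 222). The knob is at (279, 221), the scribed line at col ~199 and the front edge at col ~263. Next I'll zoom in and measure geometrically.

Run:
```python
from h import *
np.set_printoptions(precision=4,suppress=True)
im=cv2.imread('pics/top0.png');d=np.load('pics/top0.npy')
c=im[160:295,110:300]; c=cv2.convertScaleAbs(cv2.resize(c,None,fx=4,fy=4,interpolation=cv2.INTER_CUBIC),alpha=1.5)
cv2.imwrite('pics/topz.png',c)
cal=manip.get_calibration("top")
K=cal["camera_matrix"];R=np.array(cal["R"]);t=np.array(cal["t"])
v,u=np.mgrid[0:420,0:560]
P=np.stack([(u-K[0][2])/K[0][0]*d,(v-K[1][2])/K[1][1]*d,d],-1)
W=(P-t)@R
np.save('pics/W.npy',W)
print("corner deg",[ (vv,uu,W[vv,uu]) for vv,uu in [(190,255),(270,255),(190,268),(225,235),(215,279),(222,270)]])
z=W[...,2]
# board-top pixels
dm=(z>.07)&(z<.0855)&(d>0); bm=(z>.0855)&(z<.1)&(d>0)
print(np.median(z[185:200,200:250]),np.median(z[210:235,232:242]))
# front edge: per row 176..198,248..278 last col with z>.06
def edgefit(rows):
    pts=[]
    for r in rows:
        cols=[cc for cc in range(225,300) if z[r,cc]>.06]
        pts.append(max(cols))
    return pts
rows=list(range(175,200))+list(range(248,280))
print(edgefit(rows))
```

```text
corner deg [(190, 255, array([0.6768, 0.0801, 0.0802])), (270, 255, array([0.427 , 0.0779, 0.0837])), (190, 268, array([0.6972, 0.0417, 0.0016])), (225, 235, array([0.5639, 0.1399, 0.0899])), (215, 279, array([0.5871, 0.0048, 0.1278])), (222, 270, array([0.5735, 0.0327, 0.0855]))]
0.0812188107599505 0.0913347325336032
[261, 261, 261, 291, 261, 261, 293, 261, 261, 261, 262, 275, 262, 262, 262, 262, 298, 262, 290, 262, 262, 262, 262, 262, 284, 292, 262, 262, 289, 284, 262, 297, 262, 262, 262, 262, 262, 262, 262, 262, 262, 273, 262, 276, 262, 262, 262, 262, 262, 263, 263, 271, 263, 262, 262, 262, 262]
```

View pics/topz.png

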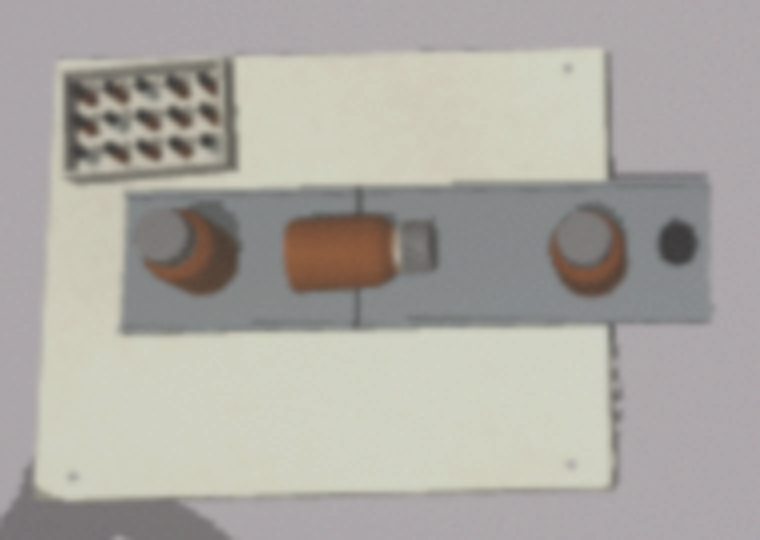

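```bash
cat >> h.py <<'E'
def ray(cal,u,v,z):
    K=np.array(cal["camera_matrix"]);R=np.array(cal["R"]);t=np.array(cal["t"])
    o=-R.T@t; r=R.T@(np.linalg.inv(K)@np.array([u,v,1.]))
    return o+r*(z-o[2])/r[2]
E
python3 - <<'E'
from h import *
np.set_printoptions(precision=4,suppress=True)
cal=manip.get_calibration("top")
f=lambda c,z:ray(cal,(c[0]+.5)/4-.5+110,(c[1]+.5)/4-.5+160,z)
for n,c,z in [("edgeA",(605,50),.08),("edgeB",(613,488),.08),("bo+",(709,178),.095),("bo-",(711,322),.095),("bi+",(127,195),.095),("bi-",(121,333),.095),("line+",(359,187),.095),("line-",(358,327),.095),("knobtop",(678,242),.125),("capO",(583,238),.195),("capI",(166,236),.195),("cap end",(437,246),.118),("base",(286,255),.118),("bside",(340,217),.118),("bside",(340,291),.118)]:
    print(n,f(c,z))
W=np.load('pics/W.npy')
for n,(u0,u1,v0,v1,zmin) in dict(fallen=(178,222,210,236,.105),outer=(245,270,208,236,.18),inner=(142,170,208,236,.18),knob=(272,287,212,230,.115)).items():
    w=W[v0:v1,u0:u1].reshape(-1,3); w=w[(w[:,2]>zmin)&(w[:,2]<.25)]
    print(n,len(w),w.mean(0),np.percentile(w,2,0),np.percentile(w,98,0))
# fallen axis
w=W[210:236,178:222].reshape(-1,3); w=w[(w[:,2]>.125)&(w[:,2]<.16)]
q=np.polyfit(w[:,1],w[:,0],1);print("axis slope",q)
E
```

```text
edgeA [0.7352 0.0619 0.08  ]
edgeB [0.3923 0.0542 0.08  ]
bo+ [ 0.6276 -0.0195  0.095 ]
bo- [ 0.5158 -0.0202  0.095 ]
bi+ [0.6161 0.428  0.095 ]
bi- [0.5094 0.4261 0.095 ]
line+ [0.6216 0.2499 0.095 ]
line- [0.5132 0.2471 0.095 ]
knobtop [0.572  0.0045 0.125 ]
capO [0.5624 0.0709 0.195 ]
capI [0.5651 0.3634 0.195 ]
cap end [0.5711 0.1852 0.118 ]
base [0.5647 0.2981 0.118 ]
bside [0.5936 0.2587 0.118 ]
bside [0.5373 0.2567 0.118 ]
fallen 618 [0.5639 0.2422 0.1384] [0.5389 0.1885 0.1199] [0.5905 0.2898 0.1489]
outer 160 [0.5619 0.0701 0.1955] [0.545  0.0523 0.1827] [0.5801 0.088  0.2007]
inner 169 [0.5648 0.3651 0.1949] [0.5474 0.3482 0.1834] [0.5836 0.3831 0.199 ]
knob 83 [0.5705 0.0042 0.13  ] [ 0.5578 -0.0081  0.1205] [0.5837 0.0167 0.1353]
axis slope [-0.0811  0.5845]
```

```bash
cat >> h.py <<'E'
Z=np.array([0,0,1.])
def unit(v): return np.asarray(v,float)/np.linalg.norm(v)
def tool(a,n,beta,s):  # a bottle axis, n outward normal (toward gripper)
    x=-np.sin(beta)*a-np.cos(beta)*n; y=s*np.cross(a,n); return np.column_stack([x,y,np.cross(x,y)])
A=unit([.05,-1,0])
def grasp_tcp(p,Rt): return np.asarray(p)+.019*Rt[:,0]
GP=np.array([.565+.0005,.260,.119])
KN=np.array([.571,.0045,.118]); OUT=unit([.021,-1,0])
def knobR(g,s):
    x=-np.sin(g)*OUT-np.cos(g)*Z; y=s*unit(np.cross(OUT,Z)); return np.column_stack([x,y,np.cross(x,y)])
E
python3 - <<'E'
from h import *
np.set_printoptions(precision=2,suppress=True)
ik=manip.inverse_kinematics
for s in (1,-1):
  for b in (35,45,55):
    R=tool(A,Z,np.radians(b),s)
    print("grasp",s,b,[ik(grasp_tcp(GP,R)+Z*dz,R) for dz in (0,.15)])
    for psi in (-15,0,20,40):
      n=-np.array([np.cos(np.radians(psi)),np.sin(np.radians(psi)),0])
      Rf=tool(Z,n,np.radians(b),s); p=np.array([.567,.213,.125])
      print("  place",psi,[ik(grasp_tcp(p,Rf)+Z*dz,Rf) for dz in (0,.1)])
  for g in (0,15,25,35):
    R=knobR(np.radians(g),s); 
    print("knob",s,g,[ik(grasp_tcp(KN+OUT*d+Z*dz,R),R) for d,dz in((0,.08),(0,0),(.1,0),(.195,0))])
E
```

```text
grasp 1 35 [array([0.13, 0.64, 1.68, 0.79, 0.94, 2.7 ]), None]
  place -15 [array([ 0.52,  0.59,  2.03,  4.35,  0.66, -2.18]), array([ 0.52,  0.38,  2.  ,  4.67,  0.61, -2.57])]
  place 0 [array([ 0.42,  0.55,  2.11,  3.83,  0.55, -1.94]), array([ 0.42,  0.33,  2.08,  4.23,  0.38, -2.37])]
  place 20 [array([ 0.25,  0.53,  2.16,  2.97,  0.51, -1.48]), array([ 0.25,  0.3 ,  2.12,  2.81,  0.26, -1.31])]
  place 40 [array([ 0.09,  0.55,  2.12,  2.19,  0.61, -1.1 ]), array([ 0.09,  0.33,  2.08,  1.82,  0.5 , -0.66])]
grasp 1 45 [array([0.07, 0.68, 1.7 , 0.98, 1.02, 2.51]), array([0.07, 0.46, 1.62, 0.86, 1.2 , 2.77])]
  place -15 [array([ 0.48,  0.54,  1.98,  4.69,  0.5 , -2.55]), None]
  place 0 [array([ 0.39,  0.5 ,  2.05,  4.21,  0.31, -2.33]), None]
  place 20 [array([ 0.26,  0.49,  2.09,  2.84,  0.22, -1.34]), array([0.26, 0.28, 2.04, 1.04, 0.08, 0.47])]
  place 40 [array([ 0.12,  0.5 ,  2.05,  1.83,  0.41, -0.71]), array([ 0.12,  0.31,  2.  ,  1.26,  0.41, -0.09])]
grasp 1 55 [array([0.02, 0.73, 1.71, 1.13, 1.13, 2.36]), array([0.02, 0.5 , 1.65, 1.03, 1.27, 2.63])]
  place -15 [None
[... 2762 characters left out ...]
, array([-0.4 ,  0.61,  1.61, -0.  ,  0.93, -0.42])]
knob -1 15 [array([-0.18,  0.46,  1.64,  0.29,  1.11, -0.34]), array([-0.18,  0.57,  1.7 ,  0.32,  0.95, -0.4 ]), array([-0.35,  0.6 ,  1.64,  0.29,  1.01, -0.54]), array([-0.49,  0.66,  1.54,  0.26,  1.09, -0.65])]
knob -1 25 [array([-0.25,  0.49,  1.64,  0.46,  1.18, -0.49]), array([-0.25,  0.6 ,  1.68,  0.49,  1.03, -0.57]), array([-0.41,  0.64,  1.61,  0.44,  1.12, -0.67]), array([-0.54,  0.7 ,  1.49,  0.39,  1.22, -0.75])]
knob -1 35 [array([-0.31,  0.53,  1.63,  0.6 ,  1.26, -0.61]), array([-0.31,  0.65,  1.67,  0.64,  1.14, -0.7 ]), array([-0.46,  0.7 ,  1.58,  0.57,  1.24, -0.77]), array([-0.59,  0.76,  1.44,  0.5 ,  1.35, -0.83])]
```

```bash
sed -i 's/^GP=.*/GP=np.array([.5655,.260,.122])/' h.py
cat >> h.py <<'E'
B=np.radians(45)
PSI=np.radians(42); NN=-np.array([np.cos(PSI),np.sin(PSI),0])
RG=tool(A,Z,B,1); RP=tool(Z,NN,B,1)
E
python3 - <<'E'
from h import *
np.set_printoptions(precision=3,suppress=True)
ik=manip.inverse_kinematics
for dz in (.17,.14,.1): print(ik(grasp_tcp(GP,RG)+Z*dz,RG))
for dz in (0,.05,.1,.15,.18): print(dz,ik(grasp_tcp([.567,.213,.125],RP)+Z*dz,RP))
manip.set_gripper(.9)
manip.move_ptp(grasp_tcp(GP,RG)+Z*.14,RG)
im,d=save("wrist","w1.png"); 
print(manip.current_time(),manip.current_qpos(),manip.current_force())
print([(r["at"],r["confidence"]) for r in manip.look_for("wrist","bottle_fallen_mid")])
E
```

```text
[0.069 0.438 1.602 0.847 1.233 2.81 ]
[0.069 0.473 1.629 0.865 1.192 2.76 ]
[0.069 0.524 1.659 0.891 1.14  2.692]
0 [ 0.113  0.505  2.046  1.773  0.433 -0.689]
0.05 [ 0.113  0.403  2.028  1.508  0.424 -0.399]
0.1 [ 0.113  0.31   1.996  1.246  0.448 -0.11 ]
0.15 [0.113 0.229 1.953 1.025 0.501 0.138]
0.18 [0.113 0.187 1.921 0.918 0.543 0.261]
4.125 [0.07  0.472 1.629 0.864 1.192 2.759] [-0.261  0.493 -0.109]
[([0.5624, 0.238, 0.1373], 0.72), ([0.5665, 0.3489, 0.1507], 0.43)]
```

View pics/w1.png

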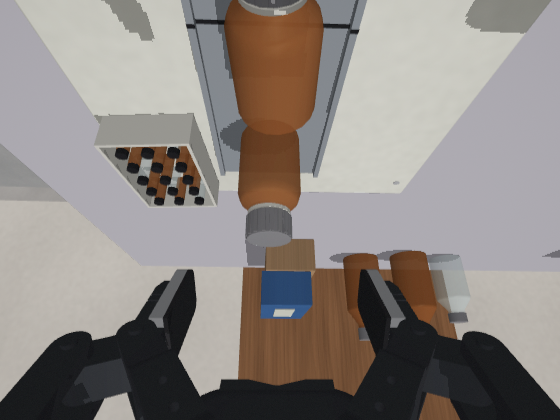

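Run:
```python
from h import *
np.set_printoptions(precision=4,suppress=True)
cal=manip.get_calibration("wrist"); im,d=manip.grab_frame("wrist")
for u,v in [(275,40),(275,70),(275,100),(235,60),(315,60),(275,118),(275,126)]: print(u,v,back(cal,d,u,v), ray(cal,u,v,.118))
```

```text
275 40 [0.5672 0.2242 0.1429] [0.5663 0.2428 0.118 ]
275 70 [0.5664 0.24   0.1459] [0.5653 0.2643 0.118 ]
275 100 [0.5654 0.2612 0.1467] [0.5641 0.2905 0.118 ]
235 60 [0.5887 0.243  0.1358] [0.5906 0.2579 0.118 ]
315 60 [0.5436 0.2425 0.1337] [0.5407 0.2553 0.118 ]
275 118 [0.5646 0.2776 0.146 ] [0.5632 0.3094 0.118 ]
275 126 [0.5643 0.2852 0.1461] [0.5627 0.3186 0.118 ]
```

Run:
```python
from h import *
np.set_printoptions(precision=4,suppress=True)
manip.move_l(grasp_tcp(GP,RG),max_speed=.1)
print(manip.current_force())
manip.set_gripper(0.,40)
print(manip.current_grip_width(),manip.current_force())
manip.move_l(grasp_tcp(GP,RG)+Z*.02,max_speed=.06)
print(manip.current_force())
manip.move_l(grasp_tcp(GP,RG)+Z*.16,max_speed=.12)
save("wrist","w2.png");save("scene","s2.png")
print(manip.current_time(),manip.current_grip_width(),manip.current_force())
```

```text
[ 0.1546 -0.0802 -0.3235]
0.6404633996556204 [-0.5306 -2.9423  5.4619]
[ 0.2016 -0.1791 -1.5179]
8.0 0.6417195639275999 [-0.9581 -0.323  -1.6867]
```

View pics/w2.png

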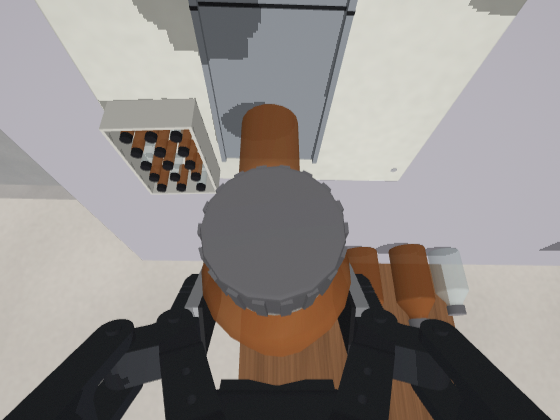

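View pics/s2.png

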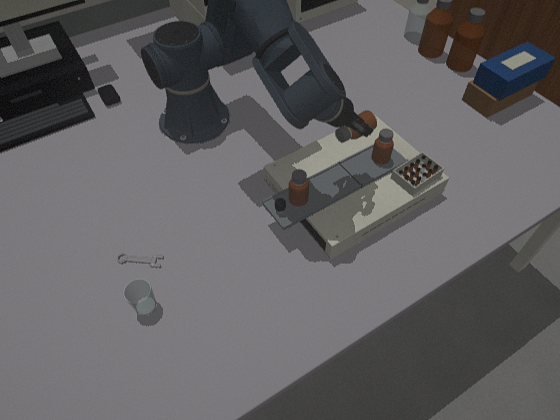

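Run:
```python
from h import *
np.set_printoptions(precision=4,suppress=True)
cal=manip.get_calibration("wrist"); im,d=manip.grab_frame("wrist")
pts=np.array([back(cal,d,u,v) for u in range(225,320,5) for v in range(185,285,5) if ((u-272)/60)**2+((v-235)/50)**2<1])
c=np.median(pts,0); pts=pts[np.abs(pts-c).max(1)<.03]
for _ in range(3):
    c=pts.mean(0);U,S,V=np.linalg.svd(pts-c);r=np.abs((pts-c)@V[2]);pts=pts[r<max(.002,2*r.std())]
n=V[2]*np.sign(-V[2][1]); print("cap face centre",c,"normal",n,len(pts),S/np.sqrt(len(pts)))
R=np.array(manip.current_tcp_rot()); p=np.array(manip.current_ee_pos())
g=p-.019*R[:,0]; print("grasp",g,"cap axial dist from grasp",(c-g)@n, "perp",(c-g)-((c-g)@n)*n)
nt=R.T@n; print("axis in tool",nt, "angle to expected",np.degrees(np.arccos(nt@(RG.T@A))))
```

```text
cap face centre [0.5696 0.1908 0.2792] normal [ 0.0658 -0.9978 -0.005 ] 327 [0.0069 0.0066 0.0005]
grasp [0.5654 0.26   0.2814] cap axial dist from grasp 0.06936249172907759 perp [-0.0003 -0.     -0.0018]
axis in tool [-0.7034 -0.0159 -0.7106] angle to expected 0.95560632659746
```

Run:
```python
from h import *
np.set_printoptions(precision=4,suppress=True)
T=np.array([.567,.214,0])+.0018*NN
f=lambda z: grasp_tcp(T+Z*z,RP)
print(manip.inverse_kinematics(f(.29),RP))
manip.move_ptp(f(.29),RP)
print(manip.current_time(),manip.current_qpos())
manip.move_l(f(.137),max_speed=.08)
manip.dwell(.2)
F0=np.array(manip.current_force());print("F0",F0,manip.current_time())
save("wrist","w3.png");save("scene","s3.png")
```

```text
[0.1133 0.2047 1.9402 0.9706 0.521  0.2008]
10.2667 [0.1132 0.2048 1.9401 0.9706 0.5212 0.2014]
F0 [-0.0715 -0.2461 -1.3163] 12.525
```

View pics/s3.png

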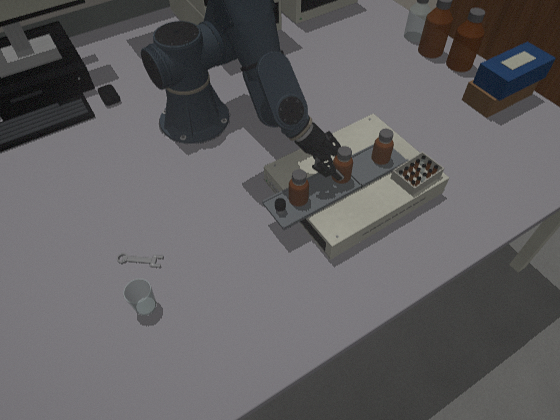

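View pics/w3.png

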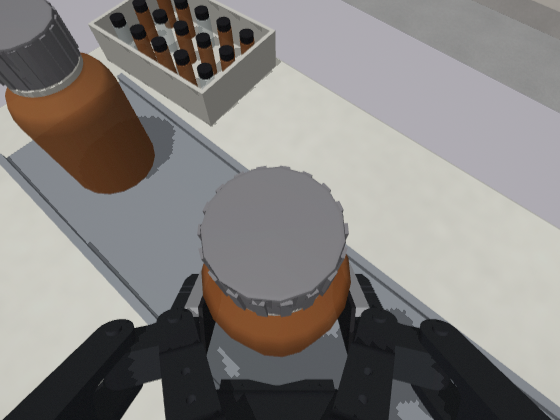

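The bottle is upright in the gripper (scene ~343,165), with both neighbours clear. I'll lower it until the force shows contact.

Run:
```python
from h import *
np.set_printoptions(precision=4,suppress=True)
T=np.array([.567,.214,0])+.0018*NN
f=lambda z: grasp_tcp(T+Z*z,RP)
z=.137;F0=np.array(manip.current_force())
for _ in range(16):
    z-=.001 if z<.131 else .002
    manip.move_l(f(z),max_speed=.03)
    F=np.array(manip.current_force()); print(round(z,4),F)
    if F[2]-F0[2]>2.5: break
cal=manip.get_calibration("wrist"); im,d=manip.grab_frame("wrist")
pts=np.array([back(cal,d,u,v) for u in range(225,320,5) for v in range(185,285,5) if ((u-272)/60)**2+((v-235)/50)**2<1])
c=pts.mean(0);U,S,V=np.linalg.svd(pts-c);print("cap",c,V[2],S/np.sqrt(len(pts)),manip.current_time())
```

```text
0.135 [ 0.1439  0.1062 -1.3969]
0.133 [ 0.2767 -0.2298 -0.3705]
0.131 [-0.2366  0.8961 -0.9781]
0.129 [ 0.0011 -0.604  -0.817 ]
0.128 [ 0.6076  0.528  -0.5658]
0.127 [ 0.0279  0.6673 -0.7376]
0.126 [-0.4669 -0.6818 -2.4526]
0.125 [ 0.1914 -0.4142  1.6763]
cap [0.5658 0.2164 0.1958] [-0.1311 -0.1634 -0.9778] [0.0072 0.0066 0.0041] 14.675
```

Run:
```python
from h import *
np.set_printoptions(precision=4,suppress=True)
manip.set_gripper(.9)
p=np.array(manip.current_ee_pos())
manip.move_l(p-RP[:,0]*.12,max_speed=.12)
save("wrist","w4.png")
for n in ["bottle_fallen_mid","bottle_outer_mid","bottle_inner_mid"]:
  print(n,[(np.round(r["at"],4).tolist(),round(r["confidence"],2)) for r in manip.look_for("wrist",n)][:3])
print(manip.current_time(),manip.current_force())
```

```text
bottle_fallen_mid [([0.5581, 0.2031, 0.1655], 0.56)]
bottle_outer_mid [([0.5643, 0.079, 0.1952], 0.89)]
bottle_inner_mid [([0.5585, 0.3519, 0.1592], 0.94)]
16.375 [ 0.5324 -0.8114 -0.6388]
```

View pics/w4.png

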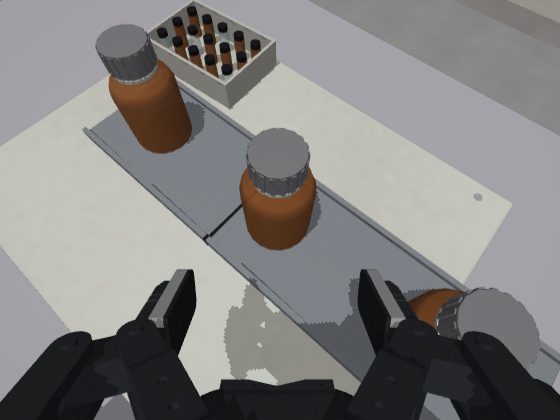

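```bash
cat >> h.py <<'E'
RK=knobR(np.radians(28),-1)
E
python3 - <<'E'
from h import *
np.set_printoptions(precision=4,suppress=True)
p=np.array(manip.current_ee_pos())
manip.move_l(p+Z*.1,max_speed=.15)
manip.set_gripper(.7)
manip.move_ptp(grasp_tcp(KN-RK[:,0]*.12,RK),RK)
im,d=save("wrist","w5.png"); cal=manip.get_calibration("wrist"); np.save('pics/w5.npy',d)
im2,d2=save("top","t5.png")
print([(np.round(r["at"],4).tolist(),round(r["confidence"],2)) for r in manip.look_for("wrist","board_knob")][:3])
print(manip.current_time(),manip.current_qpos(),manip.current_force())
E
```

```text
[([0.582, 0.0575, 0.0911], 0.93)]
18.5917 [-0.3591  0.4945  1.5765  0.4703  1.2959 -0.5628] [ 0.4853  0.1531 -0.2117]
```

View pics/w5.png

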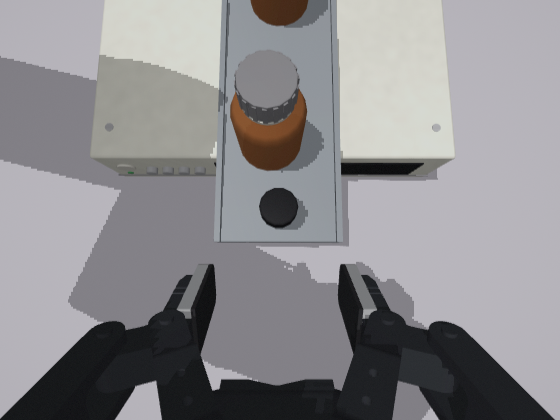

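Run:
```python
from h import *
np.set_printoptions(precision=4,suppress=True)
cal=manip.get_calibration("wrist"); d=np.load('pics/w5.npy'); im=cv2.imread('pics/w5.png')
m=(im.max(2)<55); m[:180]=0;m[235:]=0;m[:,:245]=0;m[:,312:]=0
v,u=np.nonzero(m); print(u.min(),u.max(),v.min(),v.max())
P=np.array([back(cal,d,a,b) for a,b in zip(u,v)]); q=P[(P[:,2]>.125)&(P[:,2]<.137)]
print("knob top",len(q),q.mean(0),q.min(0),q.max(0)); 
print("ray centre z.130",ray(cal,278,204.5,.130))
for a,b in [(240,225),(320,225),(280,238),(240,190),(150,100),(400,100)]: print(a,b,back(cal,d,a,b))
c=im[130:260,80:480]; cv2.imwrite('pics/w5z.png',cv2.resize(c,None,fx=2,fy=2))
print("edge L/R",ray(cal,93,157.5,.08),ray(cal,453,157.5,.08),"outer corners",ray(cal,216,241.5,.09),ray(cal,342,242,.09))
```

```text
259 297 188 227
knob top 1152 [0.5714 0.0062 0.1307] [ 0.5568 -0.0079  0.125 ] [0.5858 0.0211 0.1333]
ray centre z.130 [0.5712 0.0081 0.13  ]
240 225 [ 0.5384 -0.0041  0.0901]
320 225 [ 0.6083 -0.0027  0.0914]
280 238 [ 0.5737 -0.0148  0.0916]
240 190 [0.5372 0.0271 0.0905]
150 100 [0.4462 0.1153 0.0811]
400 100 [0.6868 0.1214 0.08  ]
edge L/R [0.3972 0.0573 0.08  ] [0.7343 0.0649 0.08  ] outer corners [ 0.5182 -0.0189  0.09  ] [ 0.6276 -0.0169  0.09  ]
```

View pics/w5z.png

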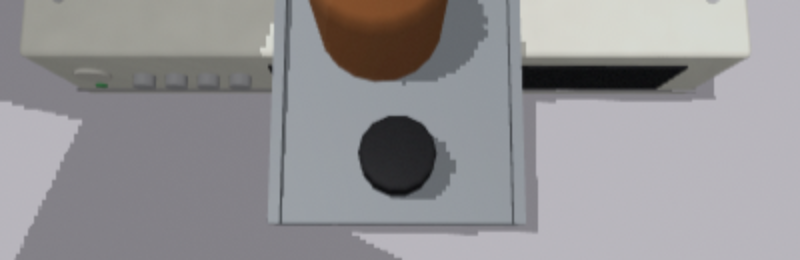

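```bash
cat >> h.py <<'E'
KG=np.array([.5713,.0062,.1185])
E
python3 - <<'E'
from h import *
np.set_printoptions(precision=4,suppress=True)
manip.move_l(grasp_tcp(KG,RK),max_speed=.07)
manip.dwell(.1);print(manip.current_force())
manip.set_gripper(0.,25)
print(manip.current_grip_width(),manip.current_force())
manip.set_gripper(0.,90)
manip.dwell(.2)
print(manip.current_grip_width(),manip.current_force(),manip.current_ft_torque(),manip.current_ee_pos()-grasp_tcp(KG,RK))
save("wrist","w6.png");save("scene","s6.png");save("top","t6.png");print(manip.current_time())
E
```

```text
[-0.0986 -0.9461 -0.5392]
0.34144495886028203 [-0.102  -1.8271  2.7256]
0.32336035613138814 [-1.4461 -2.7005  5.5412] [-0.2461  0.1829  0.137 ] [ 0.0002 -0.0002  0.0004]
21.5
```

View pics/w6.png

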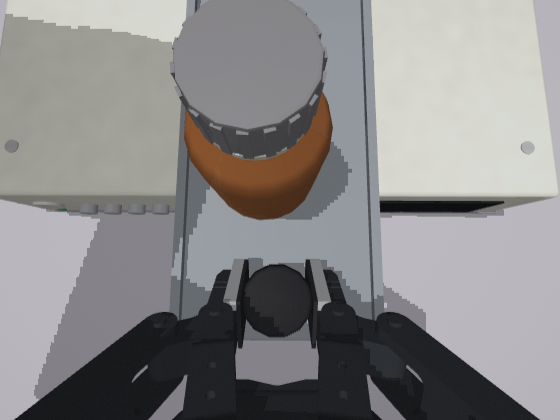

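View pics/t6.png

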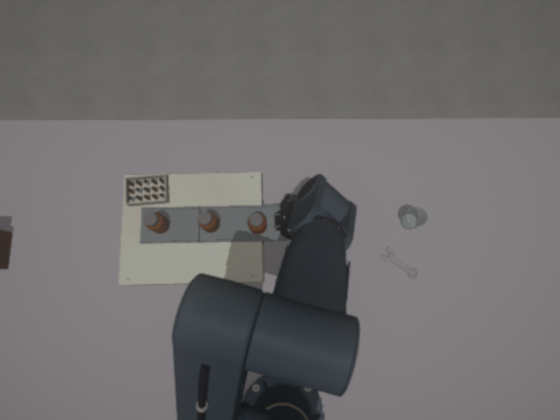

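```bash
cat >> h.py <<'E'
OE=unit([.0224,-1,0])
E
python3 - <<'E'
from h import *
np.set_printoptions(precision=4,suppress=True)
p0=grasp_tcp(KG,RK); np.save('p0.npy',p0)
p=p0+Z*.0005
manip.move_l(p,max_speed=.01); manip.dwell(.1); print(manip.current_force())
for d in (.05,.10,.15):
    manip.move_l(p+OE*d,max_speed=.03); print(d,manip.current_force(),manip.current_ft_torque(),manip.current_time())
im,d=save("wrist","w7.png");np.save("pics/w7.npy",d);im,d=save("top","t7.png");np.save("pics/t7.npy",d);save("scene","s7.png")
print(manip.current_time())
im=cv2.imread('pics/t7.png');c=im[160:295,110:350]; cv2.imwrite('pics/t7z.png',cv2.convertScaleAbs(cv2.resize(c,None,fx=3,fy=3,interpolation=cv2.INTER_CUBIC),alpha=1.5))
E
```

```text
[-1.103  -3.4908  1.1537]
0.05 [-0.4126  4.9695  0.3299] [ 0.5101 -0.0296  0.0168] 23.6667
0.1 [-0.3513  5.2226  1.3159] [ 0.4919 -0.0528 -0.012 ] 25.4833
0.15 [-0.6552  2.576  -2.1919] [ 0.018   0.0959 -0.0102] 27.3
27.45
```

View pics/w7.png

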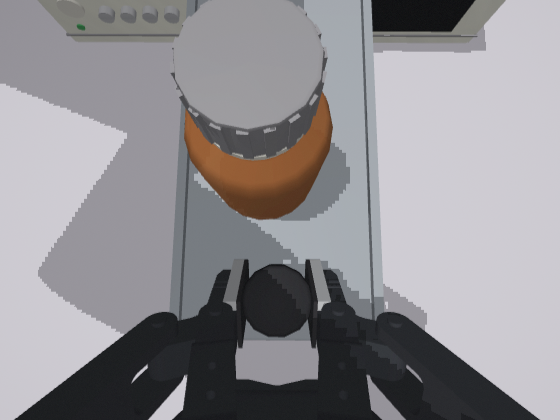

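View pics/t7z.png

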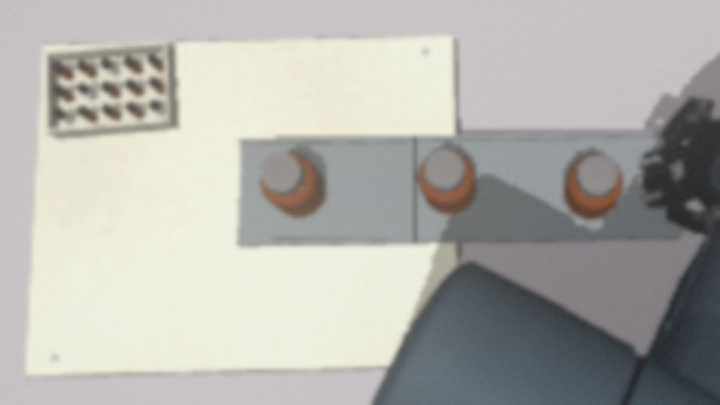

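View pics/s7.png

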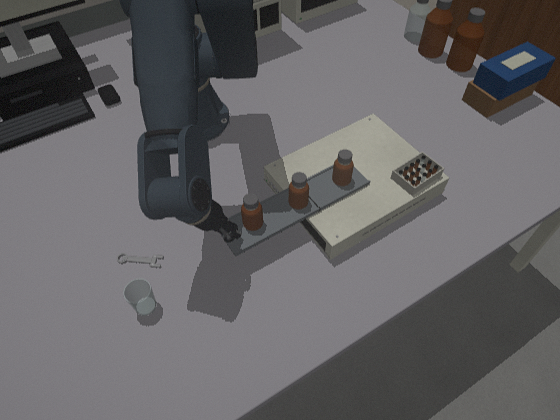

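```bash
cat > m.py <<'E'
from h import *
# subpixel: line (dark) columns on board & front edge in top image
def measure(png):
    cal=manip.get_calibration("top"); g=cv2.imread(png,0).astype(float)
    g=cv2.GaussianBlur(g,(0,0),.6)
    def fit(rows,lo,hi,mode,z):
        pts=[]
        for r in rows:
            s=g[r,lo:hi]
            if mode=='dark':
                b=np.median(s); w=np.clip(b-s-4,0,None); k=w.argmax(); w2=np.zeros_like(w); w2[max(0,k-2):k+3]=w[max(0,k-2):k+3]
                if w2.sum()<8: continue
                u=lo+(w2*np.arange(len(s))).sum()/w2.sum()
            else:
                gr=np.clip(-np.gradient(s),0,None);k=gr.argmax();w2=np.zeros_like(gr);w2[max(0,k-2):k+3]=gr[max(0,k-2):k+3]
                u=lo+(w2*np.arange(len(s))).sum()/w2.sum()
            pts.append(ray(cal,u,r,z)[:2])
        p=np.array(pts);c=np.median(p[:,1]-.0224*p[:,0]);p=p[np.abs(p[:,1]-.0224*p[:,0]-c)<.006]
        q=np.polyfit(p[:,0],p[:,1],1); return q,len(p)
    return fit
E
python3 - <<'E'
from m import *
for png,lo,hi in [('pics/t6.png',192,206),('pics/t7.png',240,256)]:
    f=measure(png)
    l,nl=f(range(207,240) if lo>200 else range(226,240),lo,hi,'dark',.09); e,ne=f(list(range(176,200)),252,272,'step',.08)
    x=.57; print(png,"line slope",l[0],"y",np.polyval(l,x),nl,"edge slope",e[0],"y@.567",np.polyval(e,x),ne,"edge using slope .0224 mean")
f=measure('pics/top0.png'); e,ne=f(list(range(176,200))+list(range(246,278)),252,272,'step',.08); print("edge full",e,ne,np.polyval(e,.57))
E
```

```text
pics/t6.png line slope 0.007407467218877346 y 0.2500869425593494 9 edge slope 0.032768321588723795 y@.567 0.059701749065579665 24 edge using slope .0224 mean
pics/t7.png line slope -0.01758346109433205 y 0.09838341686436573 22 edge slope 0.03220793479095781 y@.567 0.0597586468954005 24 edge using slope .0224 mean
edge full [0.02235494 0.04826004] 56 0.06100235520852953
```

Run:
```python
import cv2,numpy as np
im=cv2.imread('pics/t7.png');c=im[196:250,180:280]; cv2.imwrite('pics/t7y.png',cv2.convertScaleAbs(cv2.resize(c,None,fx=8,fy=8,interpolation=cv2.INTER_NEAREST),alpha=1.7))
```

```text
(no output)
```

View pics/t7y.png

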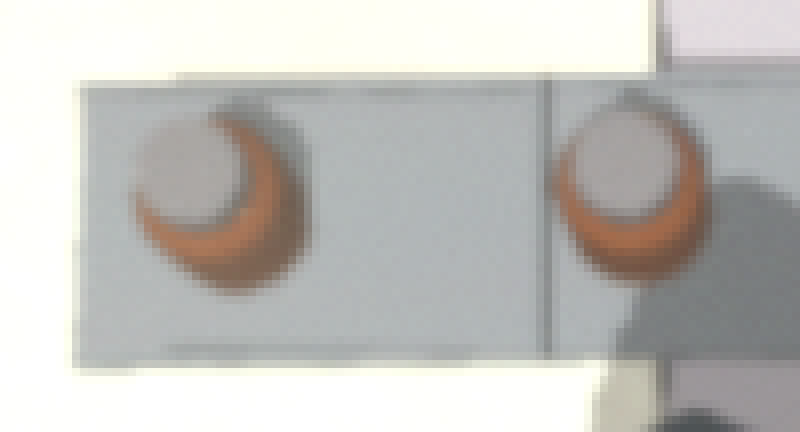

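Run:
```python
from m import *
cal=manip.get_calibration("top"); np.set_printoptions(precision=4,suppress=True)
print(ray(cal,247.9,208,.09),ray(cal,247.9,238,.09),ray(cal,261.75,204,.08))
g=cv2.imread('pics/t7.png',0).astype(float)
R=[]
for r in range(208,238):
    s=g[r,243:253]; w=np.clip(np.median(s)-s-5,0,None); k=w.argmax(); 
    if 2<=k<=6: w=w[max(0,k-1):k+2]; R.append((r,243+max(0,k-1)+(w*np.arange(len(w))).sum()/w.sum()))
R=np.array(R);print(R[:,1].round(1)); q=np.polyfit(R[:,0],R[:,1],1);print(q)
a,b=[ray(cal,np.polyval(q,r),r,.09) for r in (208,238)];print(a,b,(a-b)[1]/(a-b)[0])
```

```text
[0.6169 0.1009 0.09  ] [0.5235 0.0999 0.09  ] [0.6317 0.0587 0.08  ]
[247.7 247.7 247.8 247.8 247.9 248.  248.5 248.5 247.8 247.7 247.8 247.8
 247.8 247.8 247.8 247.7 247.8 247.8]
[ -0.0052 249.0266]
[0.6169 0.1008 0.09  ] [0.5235 0.1002 0.09  ] 0.005779559495826952
```

Run:
```python
from h import *
np.set_printoptions(precision=4,suppress=True)
p=np.load('p0.npy')+Z*.0005
manip.move_l(p+OE*.186,max_speed=.025); manip.dwell(.2); print(manip.current_force(),manip.current_ft_torque(),manip.current_ee_pos()-p-OE*.186)
for c in ("wrist","top","scene"):
    im,d=save(c,c[0]+"8.png");np.save("pics/%s8.npy"%c[0],d)
print(manip.current_time())
im=cv2.imread('pics/t8.png');c=im[196:250,200:300]; cv2.imwrite('pics/t8y.png',cv2.convertScaleAbs(cv2.resize(c,None,fx=8,fy=8,interpolation=cv2.INTER_NEAREST),alpha=1.5))
im=cv2.imread('pics/s8.png');c=im[120:260,220:400]; cv2.imwrite('pics/s8y.png',cv2.convertScaleAbs(cv2.resize(c,None,fx=4,fy=4,interpolation=cv2.INTER_CUBIC),alpha=1.5))
```

```text
[ 1.2049  0.986  -2.3417] [-0.2195  0.0262  0.0202] [ 0.     -0.0001  0.    ]
29.3917
```

View pics/t8y.png

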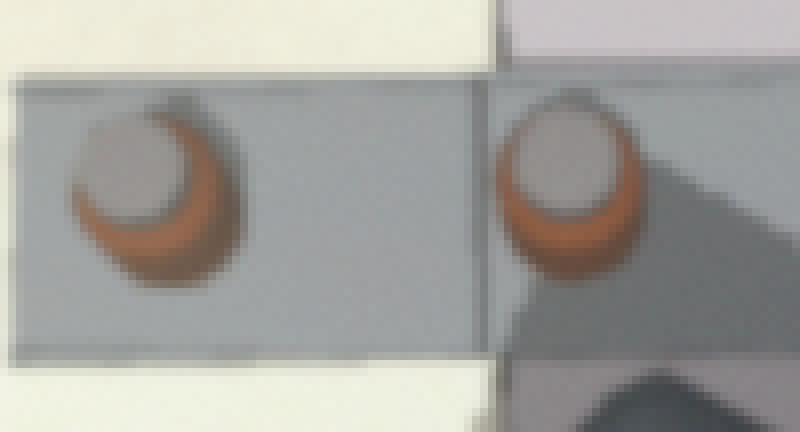

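View pics/s8y.png

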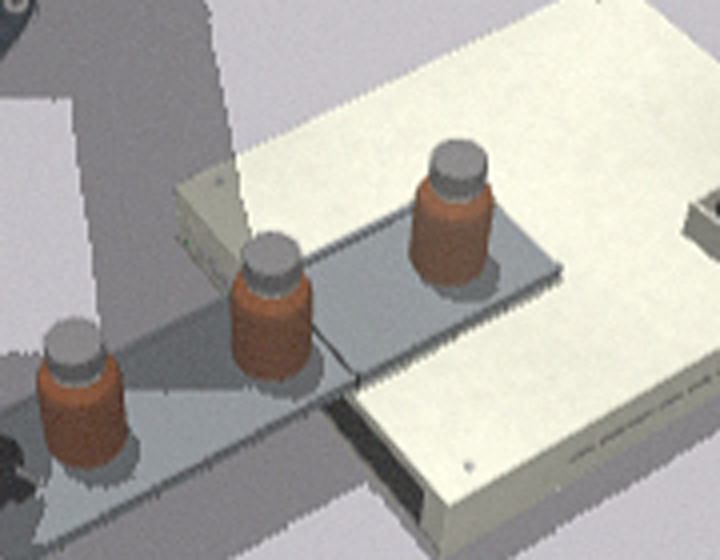

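```bash
cat > m2.py <<'E'
from m import *
def topmeas(png,lo,hi):
    cal=manip.get_calibration("top"); g=cv2.imread(png,0).astype(float); R=[]
    for r in range(208,239):
        s=g[r,lo:hi]; b=np.median(s); w=np.clip(b-s-4,0,None); k=w.argmax()
        if 1<=k<len(s)-1 and w[k]>8:
            w=w[k-1:k+2]; R.append((r,lo+k-1+(w*np.arange(3)).sum()/w.sum()))
    R=np.array(R); m=np.median(R[:,1]); R=R[abs(R[:,1]-m)<.8]; q=np.polyfit(R[:,0],R[:,1],1)
    a,b=[ray(cal,np.polyval(q,r),r,.09) for r in (208,238)]; mid=(a+b)/2
    sl=(a-b)[1]/(a-b)[0]
    return sl, mid[1]+.0224*(.57-mid[0]),len(R)
E
python3 - <<'E'
from m2 import *
print(topmeas('pics/t8.png',255,263))
# edge in t8 near the board
f=measure('pics/t8.png'); e,n=f(range(176,202),252,272,'step',.08); print(e,n,np.polyval(e,.62), "model",.04826+.02235*.62)
# scene: project line candidates
cal=manip.get_calibration("scene");K=np.array(cal["camera_matrix"]);R=np.array(cal["R"]);t=np.array(cal["t"])
def pr(X): c=K@(R@np.array(X)+t); return c[:2]/c[2]
def s4(X): p=pr(X); return ((p+.5-[220,120])*4-.5).round(1)
ed=lambda x:.04826+.02235*x
print("edge corner+",s4([.7358,ed(.7358),.08]),"edge mid",s4([.65,ed(.65),.08]))
for y in (.058,.062,.066,.070): print(y,"line+ end top bead",s4([.6275,y+.0013,.095]),"inner lane",s4([.61,y+.001,.09]))
E
```

```text
(np.float64(0.014863571314074077), np.float64(0.06434540489071866), 23)
[0.03395071 0.04018624] 26 0.06123567568838904 model 0.062117
edge corner+ [447.  499.1] edge mid [370.6 410.7]
0.058 line+ end top bead [348.8 377.6] inner lane [333.9 364.8]
0.062 line+ end top bead [353.6 375. ] inner lane [338.7 362.3]
0.066 line+ end top bead [358.5 372.5] inner lane [343.5 359.9]
0.07 line+ end top bead [363.3 370. ] inner lane [348.3 357.4]
```

Run:
```python
import cv2,numpy as np
im=cv2.imread('pics/s8.png');c=im[190:250,275:345]; cv2.imwrite('pics/s8z.png',cv2.convertScaleAbs(cv2.resize(c,None,fx=10,fy=10,interpolation=cv2.INTER_CUBIC),alpha=1.5))
```

```text
(no output)
```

View pics/s8z.png

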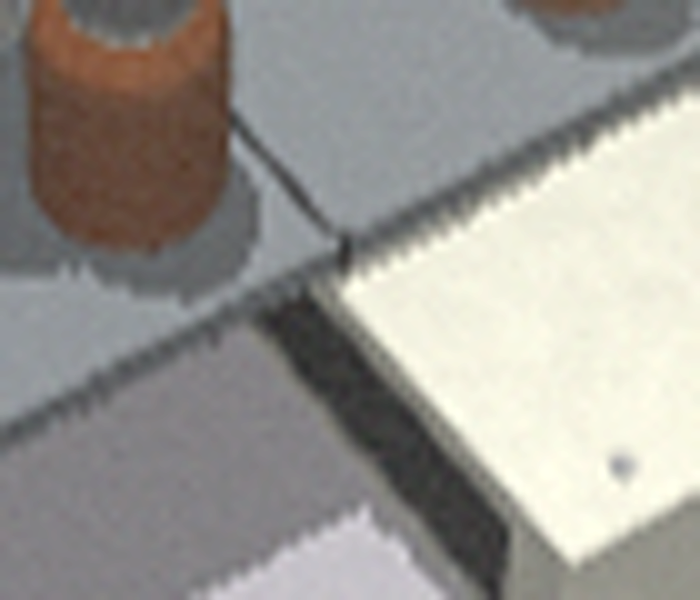

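Run:
```python
from m2 import *
np.set_printoptions(precision=4,suppress=True)
p=np.load('p0.npy')+Z*.0005
manip.move_l(p+OE*.190,max_speed=.008); manip.dwell(.4); print(manip.current_force(),manip.current_ft_torque(),manip.current_grip_width(),manip.current_ee_pos()-p-OE*.19)
ds={}
for c in ("wrist","top","scene"):
    im,d=save(c,c[0]+"9.png");ds[c]=d;np.save("pics/%s9.npy"%c[0],d)
print(manip.current_time(), topmeas('pics/t9.png',256,265))
im=cv2.imread('pics/s9.png');c=im[190:250,275:345]; cv2.imwrite('pics/s9z.png',cv2.convertScaleAbs(cv2.resize(c,None,fx=10,fy=10,interpolation=cv2.INTER_CUBIC),alpha=1.5))
im=cv2.imread('pics/t9.png');c=im[196:250,210:310]; cv2.imwrite('pics/t9y.png',cv2.convertScaleAbs(cv2.resize(c,None,fx=8,fy=8,interpolation=cv2.INTER_NEAREST),alpha=1.5))
# level from depth: board top plane fit, top and scene
for nm in ("top","scene"):
    d=ds[nm];cal=manip.get_calibration(nm);K=np.array(cal["camera_matrix"]);R=np.array(cal["R"]);t=np.array(cal["t"])
    v,u=np.mgrid[0:420,0:560];P=np.stack([(u-K[0,2])/K[0,0]*d,(v-K[1,2])/K[1,1]*d,d],-1);W=(P-t)@R
    cx=.5717+.0224*0; s=-(W[...,1]-.06); lat=W[...,0]-(.5685+.021*s)
    m=(d>0)&(abs(lat)<.042)&(W[...,1]<.235)&(W[...,1]>-.14)&(W[...,2]>.07)&(W[...,2]<.11)
    w=W[m]; q=np.linalg.lstsq(np.c_[w[:,1],w[:,0]-.57,np.ones(len(w))],w[:,2],rcond=None)[0]
    r=w[:,2]-np.c_[w[:,1],w[:,0]-.57,np.ones(len(w))]@q; w=w[abs(r)<.004]; q=np.linalg.lstsq(np.c_[w[:,1],w[:,0]-.57,np.ones(len(w))],w[:,2],rcond=None)[0]
    md=(d>0)&(W[...,0]>.64)&(W[...,0]<.72)&(W[...,1]>.09)&(W[...,1]<.33)&(abs(W[...,2]-.08)<.01); wd=W[md]
    qd=np.linalg.lstsq(np.c_[wd[:,1],wd[:,0]-.57,np.ones(len(wd))],wd[:,2],rcond=None)[0]
    print(nm,len(w),"board plane dz/dy,dz/dx,z0",q,"degasser",qd)
```

```text
[-0.9408 -0.2785 -3.8256] [-0.5717  0.0798  0.0222] 0.3256135371110098 [ 0.     -0.0002 -0.    ]
30.5917 (np.float64(0.017283313757175258), np.float64(0.060239634377390744), 20)
top 2122 board plane dz/dy,dz/dx,z0 [-0.0006  0.0017  0.0913] degasser [ 0.0002 -0.0029  0.0815]
scene 1797 board plane dz/dy,dz/dx,z0 [0.0005 0.0098 0.0891] degasser [0.0011 0.0028 0.0787]
```

View pics/s9z.png

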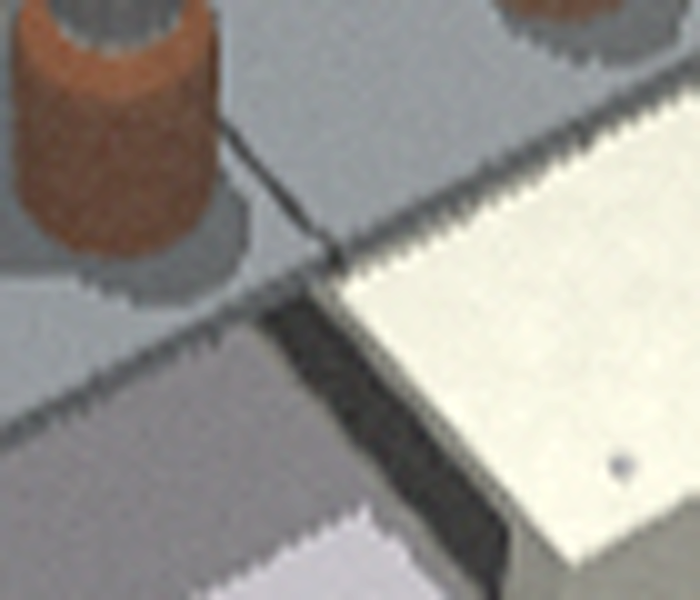

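View pics/t9y.png

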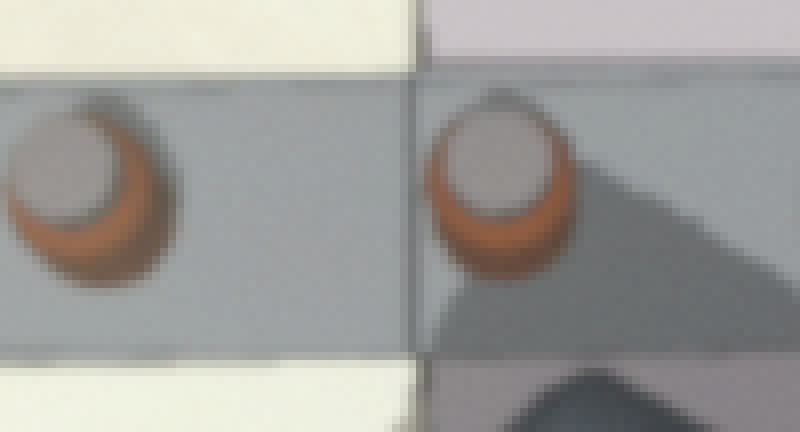

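View pics/s9.png

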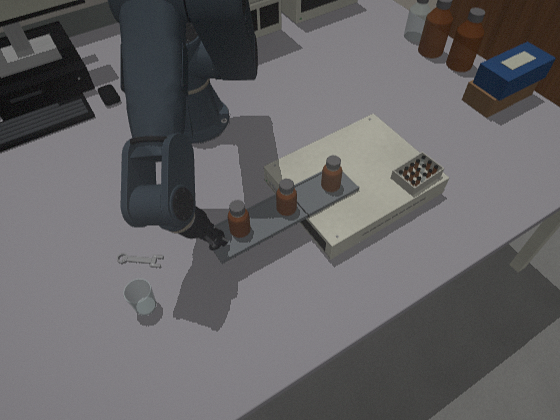

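Run:
```python
from m2 import *
np.set_printoptions(precision=4,suppress=True)
p=np.load('p0.npy')+Z*.0005
manip.move_l(p+OE*.1908,max_speed=.005); manip.dwell(.5)
print(manip.current_force(),manip.current_grip_width())
save("top","t10.png");print(topmeas('pics/t10.png',256,265),manip.current_time())
manip.sign_off()
```

```text
[ 0.1707  2.2493 -3.7613] 0.3285722792054909
(np.float64(0.01533682915399828), np.float64(0.05948362099128202), 20) 31.45
the job is handed in; nothing more can be done
```

The fallen bottle is standing again on the board between its neighbours and released. The board has been slid out to the scribed line, and I handed the job in at 31.5 s with the arm still holding the knob level.

**Bottle:** I picked it up at an angle, turned it upright and lowered it until the force showed it touching the board. It stands about midway between its neighbours. All three bottles were standing, undisturbed, in the last picture I viewed, taken just before a final 0.8 mm nudge.

**Slide:** I gripped the knob and drew the board out slowly, 190.8 mm in all. No force reading went above about 6 N.

**Line against the front edge:** the last checks disagreed slightly, and I split the difference.

| Check | Result |
|---|---|
| Top camera, after the final nudge | about 1.5 mm past the edge as fitted over its whole length; about 0.3 mm past as fitted close to the board |
| Side camera, before the final nudge | just under 2 mm short, so about 1 mm short afterwards |
| Angle between line and edge | about 0.4° |

**Level and hold:** before the nudge, both camera depth fits showed the board level along its length to within 0.1°. Across it, the top camera agreed but the side camera showed a slope of about 0.4° relative to the degasser. The gripper is carrying about 3.8 N at the knob with a 90 N grip.

**Other items:** the tray, beaker and spanner looked unmoved in the pictures.

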